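# Roll a capacitor onto the trimming line

## Robot

A 6-joint arm with a two-finger parallel gripper is mounted at the origin on a cart in front of the work surface, level with it; the furniture and walls round the work are solid. World frame = base frame: x ahead of the robot, y to its left, z up, the work surface at z = 0. Lengths are in m, angles in degrees, forces in N, time in s.
With the tool pointing down it reaches from about 0.25 to 0.725 m from the base axis. Payload 9.7 kg.
Tool frame: the origin (TCP) lies on the centre line of the jaws, within the pads' length; the fingertips stand bot.nose_length ahead of it and the grasp point (between the pads) lies 11 mm behind it (bot.nose_length is the distance from the TCP to the fingertips, in m); z points along the fingers, y is the line along which they close (so a half turn about z gives the same grasp; the last joint's range is limited). The gripper opens to 85 mm and grips with 20 to 120 N. Pads are 22 mm wide; open, the fingers measure 114 mm over their backs; the gripper's body (76 mm by 85 mm) begins 54 mm behind the grasp point. The pads swing forward as they close: fully open they stand 13 mm farther back than shut.
Start: joints at [-71.047, 4.979, 10.078, 95.1, 0, 90], TCP at [0.179, -0.52, 0.239] pointing down, gripper open.
Joint ranges: [-179.16, 179.16], [-48.56, 103.87], [-65.8, 70.77], [-126.05, 130.52], [-82.76, 87.17], [-180, 180]. Speed limits (degrees/s): [127.2, 127.2, 147.25, 180, 180, 180].

## Interface

Orientations are given as [roll, pitch, yaw] about the fixed x, y, z axes, in that order (R = Rz(yaw) Ry(pitch) Rx(roll)).
In Python, from workcell import bot gives the robot as it stands. The module is installed in compiled form; this text tells all that it offers.
- The arm moves only by the shell command python3 -m inch 'ROWS' [OPENING] [FORCE]. ROWS is JSON, a list of rows, each a list of 4 numbers: the shift along the world's x, y, z in cm, then the turn about the world's z in degrees. A call has exactly 8 rows; each row is the pose to reach, as a shift and turn from the pose commanded when the call began; what a row does not reach only later rows make up. A row lasts 1/8 s, in which the tool goes at most 62.5 mm and 10.7 degrees, less where a joint would pass 70% of its speed; a pose out of reach is approached as far as the arm can. A call with a gripper value outside its range is refused whole. OPENING is the finger opening in cm, from 0 to 8.54, set as the call begins (- or left out, the last holds). The fingers move at their own pace and stop on an object; FORCE is the grip in N (left out, the last holds). Time passes only in rows, so rows that repeat a pose let the fingers close, or fill a call up. It gives the time, the measured TCP pose, the force, the opening and the grip force at its end, in the units of the state.
- bot.get_obs(): the state, without advancing time (a new reading comes with each control period).
- bot.camera(name): name is "side" or "top"; returns a dict with "img" (480x640x3 uint8, red, green, blue), "fovy" (degrees; the focal length in pixels is half the picture's height over the tangent of half this angle, whatever the lens; pixels are square), "cx", "cy" (the principal point, pixels), "R" (3x3) and "t" (3): a world point X has camera coordinates R X + t. Camera axes: x right, y down, z forward; pixel columns grow to the right and rows downward; lengths in m; the calibration is good to about 2 mm. A picture is of the moment at which its call begins. There is no depth.
- bot.job_done(): hands the job in; it is judged then, once.
Trained networks look in a picture, given as the dict that the camera call returned (one of the last four; its "shot" number tells which), for a name from the list of things; names that differ only in an ending like _2 or _b are one class to them, and where a whole thing is asked for, a point or a joint stands for the part that bears it (a point fixed in the world has none). Each returns a list of dicts, best first, with "score" (0 to 1); they miss things now and then, are a little off and sometimes report something else, mostly with a low value. They report only what shows in the picture. A call takes as long as a camera call.
- bot.find_in(thing, picture): "point" ([column, row] in pixels, amid what is visible of it).
- bot.landmark_of(thing, picture): "point" ([column, row] in pixels: a listed point, or the origin of a listed thing).
The state is a dict: "time": time; "q": joint angles; "qd": joint speeds; "joint_efforts": joint torques, N m; "ee_pos": TCP position; "tcp_rot": TCP orientation; "wrist_force": force on the tool from outside, world axes, zero at the start; "torque": the same for the moment, N m; "opening": finger opening in m; "grasp_force": force on a finger pad.
Only numpy, scipy, OpenCV 4.12 (cv2) and the standard library are available. Lean on these libraries where they do the work, as an engineer would, in place of code of your own. Each camera call takes 0.05 s, during which the arm holds its last target. There are 200 camera calls.

## Task

Bring the lying capacitor to the trimming line of the wooden board so that its leads can be cut there: shut the gripper, put the fingertips on top of the capacitor and roll it along the board, in several strokes if need be, until it lies centred along the long line across the middle of the board. Roll it from its top only, do not grip it, lift it or push it from the side, leave it lying still, and leave the standing capacitor and the other things alone.

Things in the scene. Friction and masses are not known exactly. Their poses are not given: they have to be found in the camera images.
- board: Wooden lead-trimming board fixed to the desk, 130 x 250 x 8 mm, its upper surface 8 mm above the desk; origin at the centre of its underside, y along its length, which is the rolling direction. A 10 mm scale is drawn along the edge nearest the robot.
- line (a point): Middle of the long black line (118 mm long, 3 mm wide) drawn across the middle of the board, on its upper surface, 8 mm above the desk. x runs along the line (away from the robot, give or take the board's yaw of up to 20 degrees), y along the board (the rolling direction), z up. It is only drawn: a can does not catch on it.
- lying_can_center (a point): Centre of the capacitor that lies on its side on the board: a can 30 mm in diameter and 50 mm long, about 30 g. The point is on its axis, half-way along, 23 mm above the desk as it lies (its top is at 38 mm); z runs along the can toward the leads, x and y turn with it. It starts parallel to the line within 3 degrees, 45 to 80 mm to either side of it.
- lying_can: The lying capacitor; origin at the middle of its flat end away from the robot, z toward the two 13 mm leads (which touch nothing) at the other end. Under a fingertip pressing with about 3 N it rolls without slipping and advances half as far as the fingertip, which must then be set back for another stroke. Let go gently, it stops within a few mm.
- lying_can_top (a point): Point on the can's curved surface, half-way along, 15 mm from its axis; it is uppermost at the start and goes round as the can rolls.
- standing_can: Smaller capacitor that stands upright on the board on the other side of the line, 45 to 80 mm from it: can 25 mm in diameter, 45 mm tall, with two thin leads on top to 58 mm. Origin at the centre of its underside, z up. To be left alone.
- mug: Coffee mug standing on the desk beyond the board's left end, 78 mm across, 68 mm tall; origin at the centre of its underside. To be left alone.
- pliers: Pair of pliers lying flat on the desk beyond the board's right end, 151 x 57 x 15 mm; origin at the centre of its underside. To be left alone. Behind them, on the right rear of the desk, stands a fixed dark-green amplifier 0.38 m tall (from about x = 0.55 back and y = -0.27 to the right): bring the arm in round its front or above it.
- tape: Roll of black tape lying flat on the desk behind the board, 53 mm across, 19 mm tall; origin at the centre of its underside. To be left alone.

How it is judged (in metres and radians):
On the way, in this order (a step that is already met when the one before it is completed fails the run):
1. the fingertips rest on top of the lying capacitor (contact force between the fingers and lying_can above 0.3 N and height (world z) of the grasp point above 0.047 m), for 0.05 s.
2. the capacitor has rolled at least a quarter turn (height (world z) of lying_can_top below 0.023 m).
At the end, for the whole second after the job is handed in: The lying capacitor rests still on the board, its centre within 6 mm of the line and 45 mm of the line's middle, its axis within 0.2 rad of the line; the standing capacitor stands, and it, mug, pliers and tape are within 12 mm of where they began (y of lying_can_center in the frame of line between -0.006 and 0.006 m and x of lying_can_center in the frame of line between -0.045 and 0.045 m and angle between the z axis of lying_can_center and the x axis of line, either way round below 0.2 rad and height (world z) of lying_can_center between 0.019 and 0.027 m and linear speed of lying_can below 0.01 m/s and angle between standing_can's own z axis and vertical below 0.1 rad and distance of each of standing_can, mug, pliers, tape from where it was at the start of the episode below 0.012 m); the robot touches nothing.
It fails at once if the capacitor is lifted off the board (its centre more than 8 mm above where it lies) (height (world z) of lying_can_center above 0.031 m).
It fails at once if the fingers push the capacitor from the side or straddle it, instead of pressing on its top: touching it with the grasp point less than 8 mm above its top (contact force between the fingers and lying_can above 1 N and height (world z) of the grasp point below 0.046 m).
It fails at once if the standing capacitor is moved by more than 12 mm or tipped (distance of standing_can from where it was at the start of the episode above 0.012 m or angle between standing_can's own z axis and vertical above 0.3 rad).
It fails at once if the mug, pliers or tape is moved by more than 12 mm (distance of any of mug, pliers, tape from where it was at the start of the episode above 0.012 m).
It also fails if it takes over 64 s, if anything falls off the work surface, if the arm or the gripper's body presses on something with over 40 N, if the wrist force passes 120 N, or if a joint passes its speed limit or range.

## Working session

There is one attempt and no reset: what is moved stays moved. The work goes in short steps, Python scripts to look and compute and a shell command to move; the robot and the scene stay as the last step left them, time stands still between calls to the robot, and variables do not carry over. Pictures are saved under pics/ and viewed, at most 10 in all, crops included, and the job is handed in when it is done.

```bash
mkdir -p pics
cat > h.py <<'E'
import numpy as np, cv2
from workcell import bot
def ray(p,c):
    f=c["img"].shape[0]/2/np.tan(np.radians(c["fovy"])/2)
    d=np.array([(p[0]-c["cx"])/f,(p[1]-c["cy"])/f,1.])
    R=np.array(c["R"]);return -R.T@np.array(c["t"]),R.T@d
def at(p,c,z):
    o,d=ray(p,c);return o+d*(z-o[2])/d[2]
def proj(X,c):
    f=c["img"].shape[0]/2/np.tan(np.radians(c["fovy"])/2)
    x=np.array(c["R"])@np.array(X)+np.array(c["t"]);return [c["cx"]+f*x[0]/x[2],c["cy"]+f*x[1]/x[2]]
E
python3 - <<'E'
from h import *
print(bot.nose_length,bot.get_obs())
H={"line":.008,"board":0,"lying_can_center":.023,"lying_can":.023,"lying_can_top":.038,"standing_can":.008,"mug":0,"pliers":0,"tape":0}
for n in("top","side"):
    c=bot.camera(n);cv2.imwrite(f"pics/{n}0.png",c["img"][:,:,::-1])
    print(n,c["fovy"],at((320,240),c,0).round(3))
    for k in H:
        for d in bot.landmark_of(k,c)[:2]: print(k,round(d["score"],2),np.round(d["point"]),at(d["point"],c,H[k]).round(4))
E
```

```text
0.008 {'time': 0.0, 'q': array([-7.10459882e+01,  5.01143081e+00,  1.00337297e+01,  9.51013155e+01,
        9.72200807e-04,  9.00008574e+01]), 'qd': array([-0.01271576,  0.05222661,  0.05246572,  0.01005182,  0.0205146 ,
        0.00923116]), 'joint_efforts': array([ 5.29457539e-04, -5.20395541e+01,  4.64796317e+01,  1.63446693e-02,
        7.77834816e-05,  1.61836232e-05]), 'ee_pos': array([ 0.17857296, -0.51995448,  0.23857342]), 'tcp_rot': array([-1.79920983e+02, -9.71017395e-04,  1.89531530e+01]), 'wrist_force': array([ 0.54146356, -0.57897953, -0.01979827]), 'torque': array([-0.02438333,  0.00662009,  0.00608274]), 'grasp_force': 0.0, 'opening': 0.08570443764228268}
top 55.87349393263812 [0.612 0.014 0.   ]
line 0.82 [308. 274.] [0.5254 0.0428 0.008 ]
board 0.75 [310. 277.] [0.5186 0.0358 0.    ]
board 0.39 [188. 305.] [0.44   0.3384 0.    ]
lying_can_center 0.47 [281. 281.] [0.5059 0.1088 0.023 ]
lying_can 0.74 [279. 272.] [0.5276 0.114  0.023 ]
lying_can 0.28 [308. 277.] [0.5186 0.0416 0.023 ]
lying_can_top 0.76 [277. 277.] [0.5151 0.117  0.038 ]
standing_can 0.55 [331. 266.] [ 0.5474 -0.016   0.008 ]
mug 0.59 [186. 305.] [0.4401 0.3433 0.    ]
pliers 0.56 [430. 279.] [ 0.5217 -0.2672  0.    ]
pliers 0.19 [282. 280.] [0.5091 0.1059 0.    ]
tape 0.77 [290. 194.] [0.7271 0.0949 0.    ]
side 52.41061360812392 [0.636 0.128 0.   ]
line 0.77 [279. 262.] [0.5185 0.0338 0.008 ]
board 0.89 [280. 267.] [ 0.5185  0.029  -0.    ]
lying_can_center 0.67 [268. 243.] [0.5129 0.1025 0.023 ]
lying_can 0.83 [279. 239.] [0.5388 0.1131 0.023 ]
lying_can_top 0.64 [271. 234.] [0.5212 0.1129 0.038 ]
standing_can 0.77 [299. 274.] [ 0.5412 -0.027   0.008 ]
mug 0.93 [219. 221.] [0.4399 0.3261 0.    ]
mug 0.27 [268. 243.] [0.522  0.1539 0.    ]
pliers 0.73 [333. 354.] [ 0.5194 -0.2736  0.    ]
tape 0.55 [364. 237.] [0.7346 0.1071 0.    ]
```

View pics/top0.png

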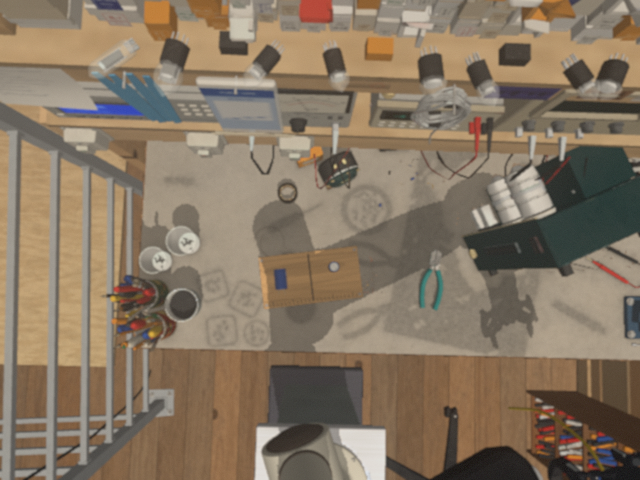

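View pics/side0.png

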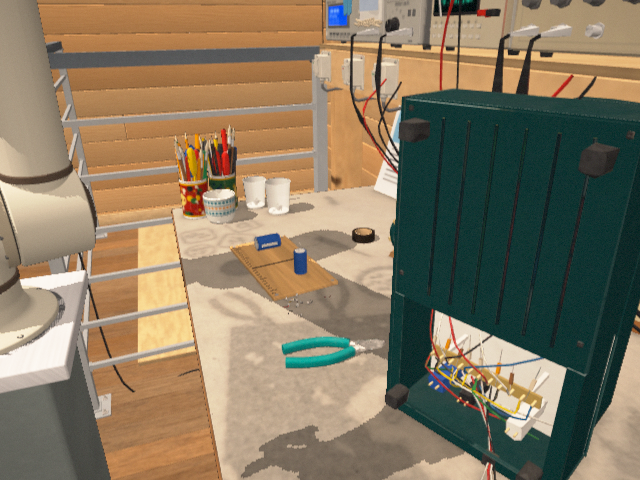

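The top view shows the board at columns 262–362, rows 250–305. Its line is near column 310, the lying can at (281,279) and the standing can at (333,267). I'll refine these with sub-pixel measurements.

```bash
cat >> h.py <<'E'
def blue(c,box):
    x0,x1,y0,y1=box;h=cv2.cvtColor(c["img"],cv2.COLOR_RGB2HSV)
    m=np.zeros(h.shape[:2],np.uint8);m[y0:y1,x0:x1]=(cv2.inRange(h,(105,110,40),(130,255,255)))[y0:y1,x0:x1]
    ys,xs=np.nonzero(m);return m,np.array([xs.mean(),ys.mean()]),len(xs),cv2.minAreaRect(np.c_[xs,ys].astype(np.float32))
E
python3 - <<'E'
from h import *
c=bot.camera("top")
cv2.imwrite("pics/crop.png",cv2.resize(c["img"][235:320,245:375,::-1],None,fx=6,fy=6,interpolation=cv2.INTER_NEAREST))
m,p,n,r=blue(c,(255,305,250,305));print(p,n,r,at(p,c,.028))
h=cv2.cvtColor(c["img"],cv2.COLOR_RGB2HSV)
v=h[:,:,2].astype(float)
L=[]
for row in range(256,298,2):
    s=v[row,302:319];w=np.clip(np.median(s)-s-12,0,None)
    if w.sum()>0:L.append([(w*np.arange(302,319)).sum()/w.sum()+0.,row])
L=np.array(L);W=np.array([at(q,c,.008)[:2] for q in L]);k=np.polyfit(W[:,0],W[:,1],1)
print(L.round(1).tolist());print("line y=",k,"resid",(W[:,1]-np.polyval(k,W[:,0])).round(4),W[0],W[-1])
print("yaw",np.degrees(np.arctan(k[0])))
E
```

```text
[nan nan] 0 ((0.0, 0.0), (0.0, 0.0), 0.0) [nan nan nan]
[[307.8, 256.0], [307.9, 258.0], [308.1, 260.0], [308.5, 262.0], [308.7, 264.0], [308.9, 266.0], [309.1, 268.0], [309.5, 270.0], [309.7, 272.0], [309.8, 274.0], [310.0, 276.0], [310.4, 278.0], [310.7, 280.0], [310.9, 282.0], [310.9, 284.0], [311.1, 286.0], [311.5, 288.0], [311.9, 290.0], [312.0, 292.0], [312.2, 294.0], [312.5, 296.0]]
line y= [ 0.14909714 -0.04092466] resid [-0.0001  0.0001  0.0003 -0.0002 -0.     -0.      0.0002 -0.0003 -0.0003
  0.0001  0.0004 -0.     -0.0002 -0.0002  0.0003  0.0004  0.     -0.0004
  0.0001  0.0001 -0.0001] [0.57000067 0.04392445] [0.47059051 0.02912079]
yaw 8.480167377621362h.py:15: RuntimeWarning: Mean of empty slice.
  ys,xs=np.nonzero(m);return m,np.array([xs.mean(),ys.mean()]),len(xs),cv2.minAreaRect(np.c_[xs,ys].astype(np.float32))
  ret = ret.dtype.type(ret / rcount)
```

View pics/crop.png

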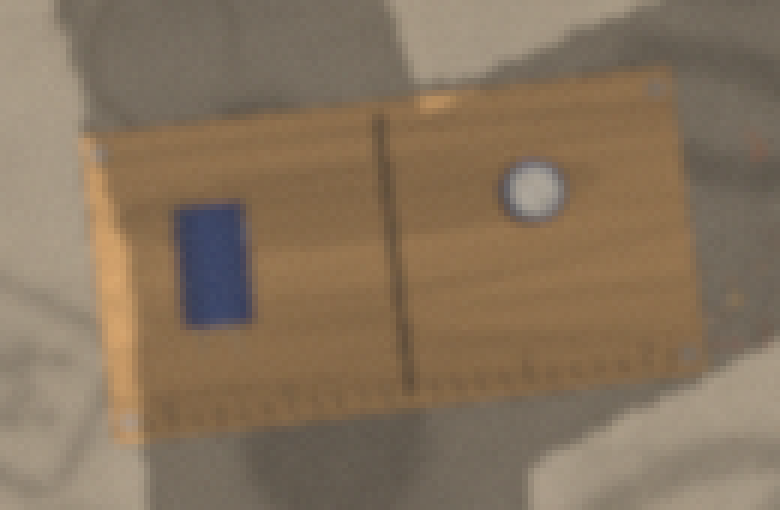

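```bash
cat >> h.py <<'E'
def blue(c,box):
    x0,x1,y0,y1=box;I=c["img"].astype(int);m=np.zeros(I.shape[:2],np.uint8)
    m[y0:y1,x0:x1]=((I[:,:,2]-I[:,:,0])>15)[y0:y1,x0:x1]
    n,l,s,_=cv2.connectedComponentsWithStats(m);j=1+s[1:,4].argmax();m=(l==j).astype(np.uint8)
    ys,xs=np.nonzero(m);return m,np.array([xs.mean(),ys.mean()]),len(xs),cv2.minAreaRect(np.c_[xs,ys].astype(np.float32))
def can(box=(262,328,255,302)):
    c=bot.camera("top");m,p,n,r=blue(c,box);C=at(p,c,.023)
    ys,xs=np.nonzero(m);W=np.array([at(q,c,.023)[:2] for q in np.c_[xs,ys]]);W-=W.mean(0)
    w,V=np.linalg.eigh(W.T@W);a=V[:,1]*np.sign(V[0,1])
    th=np.radians(8.5);L=np.array([.52,.0366]);e=C[:2]-L
    u=np.array([np.cos(th),np.sin(th)]);v=np.array([-u[1],u[0]])
    print("can px",p.round(1),n,"world",C.round(4),"axis yaw",np.degrees(np.arctan2(a[1],a[0])).round(1),"line frame x,y mm",(e@u*1e3).round(1),(e@v*1e3).round(1));return c
E
python3 - <<'E'
from h import *
c=can()
print("cam",ray((0,0),c)[0])
c=bot.camera("side");m,p,n,r=blue(c,(250,285,225,255));print(p,n,at(p,c,.023))
p=[(np.array([279,262]))][0]
for e in (-.059,0,.059):print(proj([.52+e*.989,.0366+e*.148,.008],c))
E
```

```text
can px [280.1 278.9] 183 world [0.511  0.1104 0.023 ] axis yaw 6.7 line frame x,y mm 2.0 74.3
cam [0.52531086 0.0451433  1.1446635 ]
[268.24901186 240.43083004] 253 [0.51568202 0.11474639 0.023     ]
[np.float64(251.96529574287558), np.float64(268.04855276332046)]
[np.float64(279.80110699452024), np.float64(261.6125525542563)]
[np.float64(306.25404481062975), np.float64(255.4962906003396)]
```

```bash
python3 -m inch '[[3,6,0,10],[6,12,0,20],[9,18,0,30],[12,24,-1,40],[15,30,-2,50],[18,36,-3,60],[21,42,-4,70],[24,48,-5,78]]' 0 20; python3 -c "
from workcell import bot;print(bot.get_obs())"
```

```text
time: 2.15
ee_pos: [0.4014, -0.0738, 0.1953]
tcp_rot: [179.9, 0.0, 97.2]
wrist_force: [1.1, -0.4, -0.5]
opening: 0.0001
grasp_force: 0.0
{'time': 2.15, 'q': array([-1.04159170e+01, -1.51702113e+01, -1.35093612e+01,  9.15856528e+01,
       -4.74727683e-03,  7.23400640e+01]), 'qd': array([ 6.88908060e+01,  1.35320210e+01,  2.21039366e+00, -1.13297096e+01,
        4.25941783e-02,  5.80949873e+00]), 'joint_efforts': array([ -8.80959034, -34.32976484,  45.81665039,   1.45353287,
         0.10051888,  -0.34012972]), 'ee_pos': array([ 0.4014238 , -0.07381367,  0.19528235]), 'tcp_rot': array([1.79929787e+02, 2.73359225e-02, 9.72439992e+01]), 'wrist_force': array([ 1.0516444 , -0.41485345, -0.48513153]), 'torque': array([-0.07474518, -0.0428235 ,  0.00044685]), 'grasp_force': 0.0, 'opening': 0.00012933527758102436}
```

```bash
python3 -m inch '[[3,5,0,0],[6,10,-1,0],[9.1,15.7,-3,0],[9.1,15.7,-6,0],[9.1,15.7,-9,0],[9.1,15.7,-11,0],[9.1,15.7,-11,0],[9.1,15.7,-11,0]]'
python3 - <<'E'
from h import *
c=bot.camera("side");cv2.imwrite("pics/s1.png",cv2.resize(c["img"][150:300,180:380,::-1],None,fx=4,fy=4))
E
```

```text
time: 3.15
ee_pos: [0.4922, 0.0813, 0.0862]
tcp_rot: [179.9, -0.0, 96.9]
wrist_force: [0.7, 0.2, 1.0]
opening: 0.0001
grasp_force: 0.0
```

View pics/s1.png

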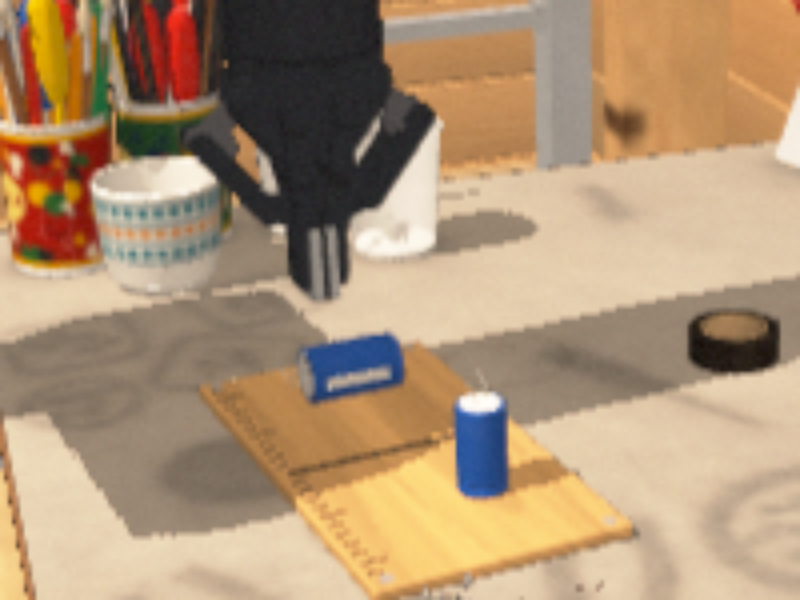

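The side view shows the shut fingers at crop (320,290), short of the can at (350,368). The remaining gap is about 18 mm in x and 36 mm in y.

```bash
python3 -m inch '[[0.9,1.8,0,0],[1.8,3.6,0,0],[1.8,3.6,0,0],[1.8,3.6,-1,0],[1.8,3.6,-2,0],[1.8,3.6,-2.5,0],[1.8,3.6,-2.5,0],[1.8,3.6,-2.5,0]]'
```

```text
time: 4.2
ee_pos: [0.5099, 0.1171, 0.0605]
tcp_rot: [180.0, -0.0, 96.9]
wrist_force: [-0.4, -0.5, 0.1]
opening: -0.0002
grasp_force: 0.0
```

```bash
python3 -m inch '[[0,0,-0.4,0],[0,0,-0.8,0],[0,0,-1.1,0],[0,0,-1.2,0],[0,0,-1.3,0],[0,0,-1.4,0],[0,0,-1.45,0],[0,0,-1.45,0]]'
```

```text
time: 5.2
ee_pos: [0.5099, 0.1173, 0.046]
tcp_rot: [180.0, -0.0, 97.0]
wrist_force: [-0.7, 0.0, 2.6]
opening: 0.0002
grasp_force: 1.3
```

```bash
python3 -m inch '[[0,0,-0.02,0],[0.04,-0.3,-0.03,0],[0.1,-0.8,-0.03,0],[0.18,-1.4,-0.03,0],[0.26,-2,-0.03,0],[0.33,-2.5,-0.03,0],[0.36,-2.8,-0.03,0],[0.36,-2.8,-0.03,0]]'; python3 -c "
from h import *
c=can();cv2.imwrite('pics/a.png',c['img'][:,:,::-1])"
```

```text
time: 6.2
ee_pos: [0.5137, 0.0891, 0.0458]
tcp_rot: [180.0, 0.0, 96.9]
wrist_force: [-1.3, -0.3, 5.6]
opening: 0.0003
grasp_force: 2.9Traceback (most recent call last):
  File "<string>", line 3, in <module>
    c=can();cv2.imwrite('pics/a.png',c['img'][:,:,::-1])
  File "h.py", line 22, in can
    c=bot.camera("top");m,p,n,r=blue(c,box);C=at(p,c,.023)
                                ~~~~^^^^^^^
  File "h.py", line 19, in blue
    n,l,s,_=cv2.connectedComponentsWithStats(m);j=1+s[1:,4].argmax();m=(l==j).astype(np.uint8)
                                                    ~~~~~~~~~~~~~~^^
ValueError: attempt to get argmax of an empty sequence
```

```bash
cat >> h.py <<'E'
def cans():
    c=bot.camera("side");m,p,n,r=blue(c,(245,291,222,275));C=at(p,c,.023)[:2]-[.0047,.0043]
    th=np.radians(8.5);e=C-[.52,.0366];u=np.array([np.cos(th),np.sin(th)]);v=np.array([-u[1],u[0]])
    print("px",p.round(1),n,C.round(4),"line x,y mm",(e@u*1e3).round(1),(e@v*1e3).round(1),"rect",r);return c
E
python3 -m inch '[[0,0,0.1,0],[0,0,0.3,0],[0,0,0.8,0],[0,0,1.5,0],[0,0,1.5,0],[0,0,1.5,0],[0,0,1.5,0],[0,0,1.5,0]]'; python3 -c "
from h import *
c=cans();cv2.imwrite('pics/s2.png',cv2.resize(c['img'][200:300,220:340,::-1],None,fx=5,fy=5))"
```

```text
time: 7.25
ee_pos: [0.5133, 0.0892, 0.0602]
tcp_rot: [-180.0, 0.0, 97.0]
wrist_force: [0.6, 0.6, -0.7]
opening: -0.0003
grasp_force: 0.0
px [270.6 243.3] 310 [0.512  0.0938] line x,y mm 0.5 57.8 rect ((270.24114990234375, 243.33526611328125), (13.775084495544434, 24.404678344726562), 77.47119140625)
```

View pics/s2.png

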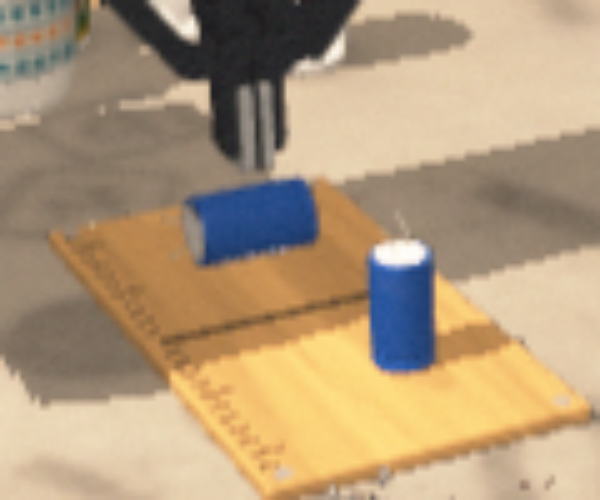

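The can (crop 250,222) rolled about 15 mm and lies still and straight. The line is at crop (165–370, 340–295) and the standing can is untouched. Next I'll set the fingertip back for another stroke.

```bash
python3 -m inch '[[-0.1,0.75,0,0],[-0.2,1.5,0,0],[-0.2,1.5,0,0],[-0.2,1.5,-0.6,0],[-0.2,1.5,-1.1,0],[-0.2,1.5,-1.3,0],[-0.2,1.5,-1.43,0],[-0.2,1.5,-1.45,0]]'; python3 -m inch '[[0.04,-0.3,0,0],[0.1,-0.8,0,0],[0.18,-1.4,0,0],[0.26,-2,0,0],[0.34,-2.6,0,0],[0.4,-3.0,0,0],[0.42,-3.2,0,0],[0.42,-3.2,0,0]]';  python3 -m inch '[[0,0,0.1,0],[0,0,0.3,0],[0,0,0.8,0],[0,0,1.5,0],[0,0,1.5,0],[0,0,1.5,0],[0,0,1.5,0],[0,0,1.5,0]]'; python3 -c "
from h import *
c=cans()"
```

```text
time: 8.3
ee_pos: [0.5115, 0.1042, 0.046]
tcp_rot: [180.0, -0.0, 96.9]
wrist_force: [-0.3, -0.5, 1.1]
opening: 0.0003
grasp_force: 0.5
time: 9.3
ee_pos: [0.5157, 0.0721, 0.0459]
tcp_rot: [-180.0, 0.0, 96.9]
wrist_force: [-0.5, -0.6, 1.3]
opening: -0.0003
grasp_force: 0.6
time: 10.3
ee_pos: [0.5155, 0.0722, 0.0607]
tcp_rot: [-180.0, 0.0, 97.0]
wrist_force: [-0.2, 0.1, 0.7]
opening: 0.0003
grasp_force: 0.0
px [273.6 246.2] 309 [0.5144 0.0772] line x,y mm 0.4 41.0 rect ((273.48077392578125, 246.4038848876953), (13.532013893127441, 23.92616844177246), 78.69007110595703)
```

```bash
python3 -m inch '[[-0.1,0.75,0,0],[-0.2,1.5,0,0],[-0.2,1.5,0,0],[-0.2,1.5,-0.6,0],[-0.2,1.5,-1.1,0],[-0.2,1.5,-1.3,0],[-0.2,1.5,-1.46,0],[-0.2,1.5,-1.47,0]]'; python3 -m inch '[[0.04,-0.3,0,0],[0.1,-0.8,0,0],[0.18,-1.4,0,0],[0.26,-2,0,0],[0.34,-2.6,0,0],[0.4,-3.0,0,0],[0.42,-3.2,0,0],[0.42,-3.2,0,0]]';  python3 -m inch '[[0,0,0.1,0],[0,0,0.3,0],[0,0,0.8,0],[0,0,1.5,0],[0,0,1.5,0],[0,0,1.5,0],[0,0,1.5,0],[0,0,1.5,0]]'; python3 -c "
from h import *
c=cans();cv2.imwrite('pics/s3.png',cv2.resize(c['img'][200:300,220:340,::-1],None,fx=5,fy=5))"
```

```text
time: 11.35
ee_pos: [0.5137, 0.0872, 0.0462]
tcp_rot: [180.0, -0.0, 96.9]
wrist_force: [0.3, 0.1, 0.4]
opening: 0.0002
grasp_force: 0.0
time: 12.35
ee_pos: [0.5178, 0.0552, 0.0462]
tcp_rot: [-180.0, -0.0, 96.9]
wrist_force: [0.2, -0.2, -0.5]
opening: 0.0002
grasp_force: 0.0
time: 13.35
ee_pos: [0.5177, 0.0552, 0.061]
tcp_rot: [-180.0, -0.0, 97.0]
wrist_force: [-0.1, 0.1, -0.8]
opening: -0.0001
grasp_force: 0.0
px [273.6 246.2] 309 [0.5144 0.0772] line x,y mm 0.5 41.0 rect ((273.48077392578125, 246.4038848876953), (13.532013893127441, 23.92616844177246), 78.69007110595703)
```

View pics/s3.png

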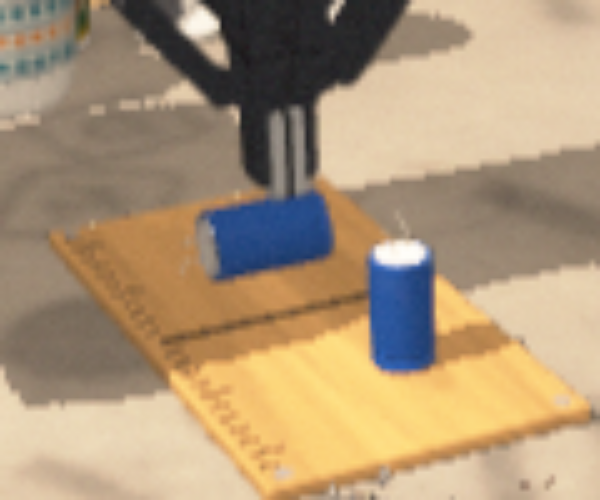

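The third stroke passed just above the can, so the can hasn't moved. I'll repeat it with the height corrected.

```bash
python3 -m inch '[[-0.2,1.5,0,0],[-0.4,3.0,0,0],[-0.4,3.0,0,0],[-0.4,3.0,-0.6,0],[-0.4,3.0,-1.1,0],[-0.4,3.0,-1.4,0],[-0.4,3.0,-1.5,0],[-0.4,3.0,-1.53,0]]'; python3 -m inch '[[0.04,-0.3,-0.01,0],[0.1,-0.8,-0.01,0],[0.18,-1.4,-0.01,0],[0.26,-2,-0.01,0],[0.34,-2.6,-0.01,0],[0.4,-3.0,-0.01,0],[0.42,-3.2,-0.01,0],[0.42,-3.2,-0.01,0]]';  python3 -m inch '[[0,0,0.1,0],[0,0,0.3,0],[0,0,0.8,0],[0,0,1.5,0],[0,0,1.5,0],[0,0,1.5,0],[0,0,1.5,0],[0,0,1.5,0]]'; python3 -c "
from h import *
c=cans()"
```

```text
time: 14.4
ee_pos: [0.5139, 0.0851, 0.046]
tcp_rot: [180.0, -0.0, 96.9]
wrist_force: [-0.6, -0.8, 2.2]
opening: -0.0001
grasp_force: 0.7
time: 15.4
ee_pos: [0.518, 0.0531, 0.0457]
tcp_rot: [-180.0, -0.0, 96.9]
wrist_force: [0.5, -0.4, 0.2]
opening: 0.0001
grasp_force: 0.0
time: 16.4
ee_pos: [0.5179, 0.0532, 0.0606]
tcp_rot: [-180.0, -0.0, 97.0]
wrist_force: [0.6, -0.2, -0.8]
opening: 0.0001
grasp_force: 0.0
px [276.4 248.9] 322 [0.5165 0.0622] line x,y mm 0.4 25.9 rect ((276.19232177734375, 248.96153259277344), (13.728128433227539, 24.710630416870117), 78.69007110595703)
```

```bash
python3 -m inch '[[-0.1,0.9,0,0],[-0.25,1.85,0,0],[-0.25,1.85,0,0],[-0.25,1.85,-0.6,0],[-0.25,1.85,-1.1,0],[-0.25,1.85,-1.4,0],[-0.25,1.85,-1.48,0],[-0.25,1.85,-1.51,0]]'; python3 -m inch '[[0.04,-0.3,-0.01,0],[0.1,-0.8,-0.01,0],[0.18,-1.4,-0.01,0],[0.26,-2,-0.01,0],[0.33,-2.5,-0.01,0],[0.36,-2.7,-0.01,0],[0.37,-2.8,-0.01,0],[0.37,-2.8,-0.01,0]]';  python3 -m inch '[[0,0,0.1,0],[0,0,0.3,0],[0,0,0.8,0],[0,0,1.5,0],[0,0,5,0],[-4,0,10,0],[-10,0,12,0],[-16,0,12,0]]'; python3 -c "
from h import *
c=cans();c=can();cv2.imwrite('pics/t2.png',cv2.resize(c['img'][220:340,230:390,::-1],None,fx=4,fy=4))"
```

```text
time: 17.45
ee_pos: [0.5155, 0.0716, 0.0459]
tcp_rot: [180.0, 0.0, 96.9]
wrist_force: [-1.7, -0.1, 4.8]
opening: 0.0001
grasp_force: 2.1
time: 18.45
ee_pos: [0.5193, 0.0436, 0.0458]
tcp_rot: [180.0, 0.0, 96.9]
wrist_force: [-2.0, -1.1, 4.7]
opening: 0.0004
grasp_force: 2.6
time: 19.45
ee_pos: [0.3585, 0.0438, 0.1677]
tcp_rot: [179.8, -0.0, 96.9]
wrist_force: [-0.6, 0.7, 1.7]
opening: 0.0002
grasp_force: 0.0
px [278.8 251.4] 322 [0.5182 0.0486] line x,y mm -0.0 12.2 rect ((278.94390869140625, 251.40484619140625), (13.898764610290527, 23.886316299438477), 77.90524291992188)
can px [305.4 275.8] 155 world [0.5203 0.0484 0.023 ] axis yaw 8.5 line frame x,y mm 2.1 11.7
```

View pics/t2.png

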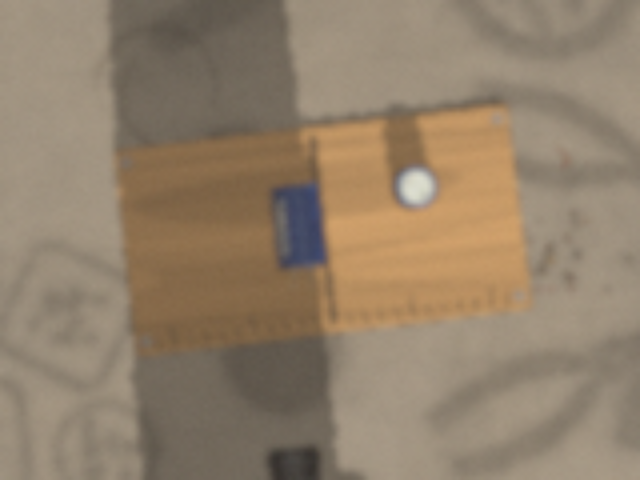

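The can (crop 299,228) now lies just left of the line (crop 315–333). Its white label (crop column 283) biases the blue centroid, so I'll measure with the hull filled.

Run:
```python
from h import *
c=bot.camera("top");m,p,n,r=blue(c,(292,320,260,295))
ys,xs=np.nonzero(m);hl=cv2.convexHull(np.c_[xs,ys].astype(np.int32));f=np.zeros_like(m);cv2.fillConvexPoly(f,hl,1)
M=cv2.moments(f,True);q=(M["m10"]/M["m00"],M["m01"]/M["m00"])
I=c["img"].astype(int);print(M["m00"],q,(I[277,294:316,2]-I[277,294:316,0]).tolist())
for P in(q,r[0]):
    C=at(P,c,.023)[:2];e=C-[.52,.0366];print(C,e@[-.148,.989],e@[.989,.148])
print(r)
```

```text
190.0 (304.9578947368421, 275.9315789473684) [-66, -66, -68, -61, -37, -15, -8, 4, 23, 33, 32, 33, 34, 34, 37, 30, -18, -71, -95, -99, -99, -98]
[0.52000664 0.04945227] 0.012709912520728917 0.0019087015685862417
[0.52069604 0.04926875] 0.012426382533171236 0.0025633627206836903
((305.0408630371094, 275.6537170410156), (19.02537727355957, 9.231986999511719), 86.42366790771484)
```

Edge positions in the row give the can at +14.5 mm from the line, which agrees with odometry (14.3 mm). The last stroke therefore needs 29 mm of fingertip travel.

```bash
python3 -m inch '[[5,0.5,0,0],[10,1,0,0],[16,1.5,0,0],[16,1.5,-4,0],[16,1.5,-8,0],[16,1.5,-10,0],[16,1.5,-10,0],[16,1.5,-10,0]]'
```

```text
time: 20.6
ee_pos: [0.5201, 0.0588, 0.0665]
tcp_rot: [179.9, 0.0, 97.0]
wrist_force: [0.3, 0.1, 1.3]
opening: 0.0001
grasp_force: 0.0
```

```bash
python3 -m inch '[[0,0,-0.7,0],[0,0,-1.3,0],[0,0,-1.7,0],[0,0,-1.9,0],[0,0,-2.0,0],[0,0,-2.05,0],[0,0,-2.07,0],[0,0,-2.07,0]]'
```

```text
time: 21.6
ee_pos: [0.5193, 0.0587, 0.0459]
tcp_rot: [180.0, 0.0, 97.0]
wrist_force: [-2.9, -0.6, 7.5]
opening: 0.0003
grasp_force: 3.7
```

```bash
python3 -m inch '[[0.03,-0.3,0.01,0],[0.1,-0.8,0.01,0],[0.18,-1.4,0.01,0],[0.26,-2,0.01,0],[0.34,-2.5,0.01,0],[0.38,-2.8,0.01,0],[0.4,-2.87,0.01,0],[0.4,-2.87,0.01,0]]';  python3 -m inch '[[0,0,0.05,0],[0,0,0.2,0],[0,0,0.7,0],[0,0,1.5,0],[0,0,5,0],[-4,0,10,0],[-10,0,12,0],[-16,0,12,0]]'
python3 - <<'E'
from h import *
c=cans();c=bot.camera("top");cv2.imwrite('pics/t3.png',cv2.resize(c['img'][240:315,260:360,::-1],None,fx=7,fy=7))
I=c["img"].astype(int)
for r in(272,277,282):print(r,(I[r,300:322,2]-I[r,300:322,0]).tolist())
m,p,n,r=blue(c,(296,325,255,300));print(p,n,r)
E
```

```text
time: 22.6
ee_pos: [0.5233, 0.0298, 0.0458]
tcp_rot: [180.0, 0.0, 96.9]
wrist_force: [-3.9, -1.4, 5.7]
opening: -0.0002
grasp_force: 3.1
time: 23.6
ee_pos: [0.3625, 0.0301, 0.1672]
tcp_rot: [179.8, 0.0, 96.9]
wrist_force: [-0.2, 0.8, 0.2]
opening: -0.0002
grasp_force: 0.0
px [280.3 255.2] 248 [0.5165 0.0299] line x,y mm -4.5 -6.1 rect ((280.273193359375, 254.44143676757812), (14.108293533325195, 22.55929946899414), 77.90524291992188)
272 [-58, -59, -55, -39, -8, 14, 29, 30, 32, 11, -15, -24, -9, 23, 40, 5, -54, -84, -90, -88, -88, -89]
277 [-66, -67, -68, -62, -37, 0, 20, 26, 33, 29, 7, -17, -22, -1, 34, 27, -26, -74, -95, -98, -96, -96]
282 [-64, -64, -65, -61, -48, -16, 12, 26, 30, 36, 28, 3, -6, 8, 36, 49, 8, -50, -83, -92, -91, -92]
[309.86507937 275.14285714] 126 ((310.2682800292969, 275.4146423339844), (19.215089797973633, 9.497112274169922), 83.6598129272461)
```

View pics/t3.png

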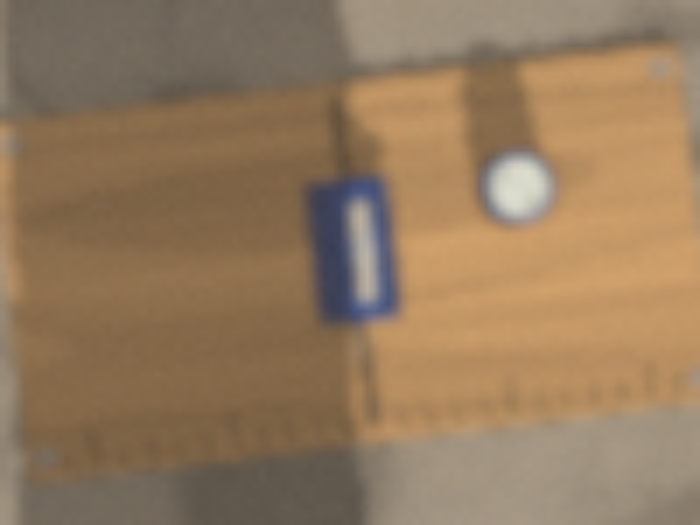

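The can is centred on the line: its centre is at column 310.3 and the line at 310.2 (row 277). The label is on top, the leads point toward the robot, and the standing can hasn't moved.

```bash
python3 -m inch '[[0,0,0,0],[0,0,0,0],[0,0,0,0],[0,0,0,0],[0,0,0,0],[0,0,0,0],[0,0,0,0],[0,0,0,0]]' && python3 -c "
from workcell import bot;print(bot.job_done())"
```

```text
time: 24.7
ee_pos: [0.3633, 0.03, 0.165]
tcp_rot: [180.0, 0.0, 97.0]
wrist_force: [-0.1, -0.6, 0.6]
opening: -0.0
grasp_force: 0.0
the job is handed in; nothing more can be done
None
```

I rolled the lying capacitor onto the trimming line in five strokes from its top (a sixth pass missed it) and handed the job in at about 25 s; the last picture puts it within about 1 mm of the line, and the system gave no verdict.

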